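# Lay the pastry brush down on its dish

## Robot

A 7-joint arm with a two-finger parallel gripper is mounted at the origin on a cart in front of the work surface, level with it; the furniture and walls round the work are solid. World frame = base frame: x ahead of the robot, y to its left, z up, the work surface at z = 0. Lengths are in m, angles in rad, forces in N, time in s.
With the tool pointing down it reaches from about 0.425 to 0.95 m from the base axis. Payload 16.7 kg.
Tool frame: the origin (TCP) lies at the very end of the fingers, on their centre line; the grasp point (between the pads) lies 19 mm behind it; z points along the fingers, y is the line along which they close (so a half turn about z gives the same grasp; the last joint's range is limited). The gripper opens to 94 mm and grips with 3 to 60 N. Pads are 16 mm wide; open, the fingers measure 119 mm over their backs; the gripper's body (75 mm by 177 mm) begins 78 mm behind the grasp point.
Start: joints at [1.125, 0.426, 0.074, 1.606, -0.034, 1.111, -0.067], TCP at [0.197, -0.645, 0.205] pointing down, gripper open.
Joint ranges: [-2.85, 2.85], [-0.5, 2.14], [-1.23, 1.37], [0.21, 2.46], [-1.02, 4.16], [0.16, 2.05], [-2.73, 2.73]. Speed limits (rad/s): [1.89, 1.89, 2.39, 2.39, 3.01, 3.01, 3.01].

## Interface

Orientations are given as a unit quaternion [x, y, z, w].
In Python, from station import telemetry, get_image, job, spotter gives the robot as it stands.
- The arm moves only by the tool drive_tool, never from a script. Its argument "series" is one flat list of numbers, 4 for each row, row after row: the shift along the tool's x, y, z in mm, then the turn about the tool's z in degrees. A call has 1 to 12 rows; each row shifts and turns the commanded pose from where the row before left it, along the tool's axes as they then stand; what a row does not reach is not made up. A row lasts 1/8 s, in which the tool goes at most 62.5 mm and 10.7 degrees, less where a joint would pass 70% of its speed; a pose out of reach is approached as far as the arm can. A call with a gripper value outside its range is refused whole. "grip" is the opening, from 0 (shut) to 1 (fully open), set as the call begins (left out, the last holds). The fingers move at their own pace and stop on an object; "force" is the grip in N (left out, the last holds). Time passes only in rows, so rows that do not move let the fingers close. It gives the time, the measured TCP pose, the force, the opening and the grip force at its end, in the units of the state.
- telemetry.sense(): the state, without advancing time (a new reading comes with each control period).
- get_image(name): name is "scene" or "top" or "wrist"; returns a dict with "frame" (400x640x3 uint8, red, green, blue), "vfov" (degrees; the focal length in pixels is half the picture's height over the tangent of half this angle, whatever the lens; pixels are square), "cx", "cy" (the principal point, pixels), "T" (4x4, takes a point from camera to world coordinates). Camera axes: x right, y down, z forward; pixel columns grow to the right and rows downward; lengths in m; the calibration is good to about 2 mm. The wrist camera is an equidistant fisheye: a pixel r from the principal point sees the ray r / f radians off the axis. A picture is of the moment at which its call begins. There is no depth.
- job.sign_off(): hands the job in; it is judged then, once.
Trained networks look in a picture, given as the dict that the camera call returned (one of the last four; its "shot" number tells which), for a name from the list of things; names that differ only in an ending like _2 or _b are one class to them, and where a whole thing is asked for, a point or a joint stands for the part that bears it (a point fixed in the world has none). Each returns a list of dicts, best first, with "confidence" (0 to 1); they miss things now and then, are a little off and sometimes report something else, mostly with a low value. They report only what shows in the picture. A call takes as long as a camera call. They do not tell look-alikes from the thing itself.
- spotter.boxes_of(picture, query): "box" ([left, top, right, bottom] in pixels, round what is visible of it).
- spotter.regions_of(picture, query): "mask" (400x640 bool, what is visible of it) and "box" ([left, top, right, bottom] in pixels, round what is visible of it).
The state is a dict: "clock": time; "joint_pos": joint angles; "joint_vel": joint speeds; "effort": joint torques, N m; "tool_pos": TCP position; "eef_rot": TCP orientation; "contact_force": force on the tool from outside, world axes, zero at the start; "moment": the same for the moment, N m; "opening": finger opening in m; "grip_force": force on a finger pad.
Only numpy, scipy, OpenCV 4.12 (cv2) and the standard library are available. Lean on these libraries where they do the work, as an engineer would, in place of code of your own. Each camera call takes 0.05 s, during which the arm holds its last target. There are 200 camera calls.

## Task

Take the orange pastry brush (pale wooden handle) out of the utensil block by the round end of its handle and stand its bristle tip on the far half of the long white dish. Keeping hold of it, swing the handle down towards the robot, so that the brush turns in the fingers about its planted tip, until it lies flat lengthways on the dish with the handle sticking out over the near end; only then let go. Leave the blue scraper (dark handle) standing in the block and the honey jar and lemon where they are.

Things in the scene. Friction and masses are not known exactly. Their poses are not given: they have to be found in the camera images.
- brush_disc (a point): centre of the pale wooden disc that ends the pastry brush's handle (uppermost at the start): 24 mm across, 14 mm between its flat faces; grasp it across these faces. Brush 200 mm long, about 70 g. z runs along the brush from tip to disc; y is the disc's axis, across its faces. Symmetric in x and y. Pinched there it keeps its angle until its tip is pushed, then turns about y.
- brush_foot (a point): centre of the brush's bristle tip, a flat 16 x 34 mm (x, y) end face, 188 mm from the disc's centre; same axes as brush_disc. The orange silicone bristle head is 16 x 34 x 58 mm (x, y, z); the round handle above it is 11 mm thick.
- scraper_mid (a point): middle of a blue bowl scraper standing in the other slot of the block, 145 mm long (this point is 72 mm above its foot), blue head 16 x 34 x 58 mm, dark steel handle; z upwards along it. A bystander; it may be in either slot.
- block: fixed wooden utensil block 130 x 74 x 100 mm (x, y, z), origin at the centre of its underside. Two upright slots 22 x 40 mm at x = -31 and +31 mm, floor 8 mm above the worktop. Tools stand loosely in them, y along the block's y, leaning at most 4 degrees; the brush disc's centre is then 196 mm above the worktop.
- dish: fixed low white rectangular dish, 100 mm (x) x 170 mm (y) x 12 mm (z), its top 12 mm above the worktop and to be taken as flat; origin at the centre of its underside. Its long axis is y; the +y end is the near end, towards the robot, the -y half is the far half.
- honey_mid (a point): middle of a loose honey jar, 58 x 62 x 99 mm, standing; 50 mm above its underside. A bystander.
- lemon_mid (a point): middle of a loose yellow lemon, 71 x 53 x 51 mm. A bystander.
There are look-alikes about, which are no part of the job. Of the things that look like the dish, take the one that is farthest to the robot's left at the start.

How it is judged:
By the outcome, as a careful person would: the job done as asked, in the order asked, and still so for the second after the job is handed in, with the robot touching nothing.
It also fails if it takes over 50 s, if anything falls off the work surface, if the arm or the gripper's body presses on something with over 40 N, if the wrist force passes 120 N, or if a joint passes its speed limit or range.

## Working session

There is one attempt and no reset: what is moved stays moved. The work goes in short steps, Python scripts to look and compute and a tool call to move; the robot and the scene stay as the last step left them, time stands still between calls to the robot, and variables do not carry over. Pictures are saved under pics/ and viewed, at most 11 in all, crops included, and the job is handed in when it is done.

Besides the shell and the picture viewer there is one more tool, called after "Request:" by a JSON object that holds its "name" and its "arguments". drive_tool: Moves the arm, as the interface text tells. Its arguments: {"type":"object","properties":{"series":{"type":"array","items":{"type":"number"}},"grip":{"type":"number"},"force":{"type":"number"}},"required":["series"]}

```bash
mkdir -p pics; cat > h.py <<'E'
import numpy as np, cv2
from station import telemetry, get_image, job, spotter
from scipy.spatial.transform import Rotation as R
def foc(p): return p["frame"].shape[0]/2/np.tan(np.radians(p["vfov"])/2)
def ray(p,u,v,fish=False):
    f=foc(p); d=np.array([u-p["cx"],v-p["cy"]])/f
    if fish:
        r=np.hypot(*d)+1e-12; c=np.array([*(d/r*np.sin(r)),np.cos(r)])
    else: c=np.array([*d,1.]); c/=np.linalg.norm(c)
    T=np.array(p["T"]); return T[:3,3],T[:3,:3]@c
def hit(p,u,v,z,fish=False):
    o,d=ray(p,u,v,fish); return o+d*(z-o[2])/d[2]
def proj(p,X,fish=False):
    T=np.array(p["T"]); c=T[:3,:3].T@(np.array(X)-T[:3,3]); f=foc(p)
    if fish:
        r=np.arctan2(np.hypot(c[0],c[1]),c[2]); k=f*r/np.hypot(c[0],c[1])
    else: k=f/c[2]
    return np.array([p["cx"]+k*c[0],p["cy"]+k*c[1]])
def tri(l):
    A=np.zeros((3,3));b=np.zeros(3)
    for o,d in l:
        M=np.eye(3)-np.outer(d,d);A+=M;b+=M@o
    return np.linalg.solve(A,b)
def save(p,n,box=None,s=1):
    f=p["frame"]
    if box: l,t,r,b=box; f=f[t:b,l:r]
    f=cv2.resize(f,None,fx=s,fy=s,interpolation=cv2.INTER_CUBIC)
    cv2.imwrite(f"pics/{n}.png",f[:,:,::-1])
E
python3 - <<'E'
from h import *
S={n:get_image(n) for n in("scene","top","wrist")}
im=np.vstack([S["scene"]["frame"],S["top"]["frame"]])
cv2.imwrite("pics/a.png",cv2.resize(im,(480,600))[:,:,::-1])
save(S["scene"],"s");save(S["top"],"t")
for n in("scene","top"):
    T=np.array(S[n]["T"]);print(n,T[:3,3].round(3),T[:3,2].round(2),foc(S[n]))
    for q in("brush_disc","scraper_mid","block","dish","honey_mid","lemon_mid"):
        for b in spotter.boxes_of(S[n],q):
            u=b["box"];print(n,q,np.round(u),round(b["confidence"],2),hit(S[n],(u[0]+u[2])/2,(u[1]+u[3])/2,0.01).round(3))
s=telemetry.sense();print(s["tool_pos"],s["eef_rot"],s["clock"])
E
```

```text
scene [-0.29   0.938  0.712] [ 0.64 -0.66 -0.4 ] 487.35360262613773
scene brush_disc [298. 189. 306. 234.] 0.58 [ 0.789 -0.082  0.01 ]
scene block [268. 216. 320. 268.] 0.79 [0.65  0.083 0.01 ]
scene dish [415. 211. 471. 232.] 0.9 [ 0.42  -0.367  0.01 ]
scene dish [344. 216. 398. 238.] 0.58 [ 0.557 -0.162  0.01 ]
scene honey_mid [275. 189. 297. 223.] 0.63 [ 0.858 -0.072  0.01 ]
scene lemon_mid [229. 271. 250. 292.] 0.85 [0.594 0.323 0.01 ]
top [2.580e-01 1.000e-03 1.796e+00] [ 0.21 -0.01 -0.98] 486.233307280857
top scraper_mid [274. 194. 282. 204.] 0.59 [0.648 0.141 0.01 ]
top block [263. 190. 294. 234.] 0.61 [0.599 0.139 0.01 ]
top dish [347. 193. 381. 243.] 0.96 [ 0.562 -0.178  0.01 ]
top dish [404. 228. 440. 275.] 0.78 [ 0.428 -0.382  0.01 ]
top honey_mid [313. 151. 327. 170.] 0.74 [ 0.794 -0.025  0.01 ]
top lemon_mid [218. 212. 233. 228.] 0.45 [0.579 0.337 0.01 ]
[ 0.19739425 -0.6454527   0.20547918] [ 9.89013727e-01  1.47823701e-01  1.00520976e-05 -2.20613606e-05] 0.75
```

View pics/s.png

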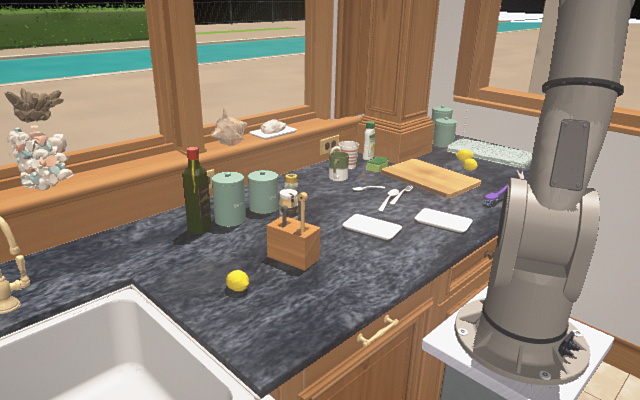

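View pics/t.png

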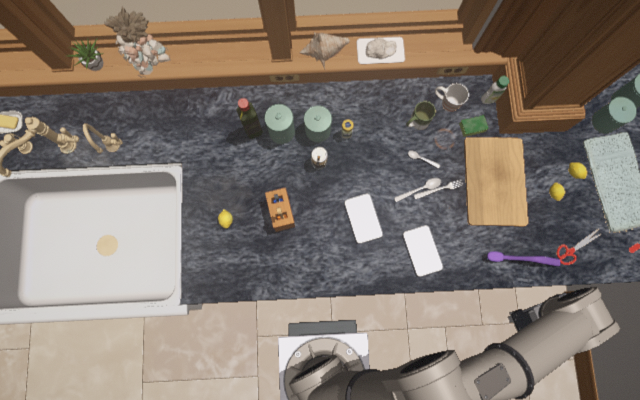

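The scene view shows the block near (293,243), with a pale handle at (303,212) towards the robot and a dark one at (283,212). Dish candidates are (372,227) and (443,220) in scene, or (364,218) and (423,250) in top. Possible brush look-alikes are the spoons at (417,187) and the purple tool at (525,259) in top. I choose the left dish, top (364,218), and the pale handle in the block.

```bash
python3 - <<'E'
from h import *
P=get_image("scene");Q=get_image("top")
a=cv2.resize(P["frame"][180:275,255:405],None,fx=5,fy=5,interpolation=cv2.INTER_CUBIC)[:,:600]
b=cv2.resize(Q["frame"][175:250,255:390],None,fx=5,fy=5,interpolation=cv2.INTER_CUBIC)
cv2.imwrite("pics/c1.png",cv2.resize(P["frame"][180:275,255:405],None,fx=5,fy=5,interpolation=cv2.INTER_CUBIC)[:,:,::-1])
cv2.imwrite("pics/c2.png",b[:,:,::-1])
for n,p in(("scene",P),("top",Q)):
    for q,z in(("dish",.012),("block",.1),("brush_disc",.196)):
        for m in spotter.regions_of(p,q)[:3]:
            c=cv2.findContours(m["mask"].astype(np.uint8),0,1)[0]; c=max(c,key=cv2.contourArea).reshape(-1,2)
            W=np.array([hit(p,*x,z)[:2] for x in c])
            r=cv2.minAreaRect((W*1000).astype(np.float32)); print(n,q,round(m["confidence"],2),m["box"],np.round(r[0],0),np.round(r[1],0),round(r[2],1))
E
```

```text
scene dish 0.75 [342.6, 215.9, 400.9, 236.7] [ 561. -165.] [171. 120.] 13.8
scene dish 0.73 [416.9, 207.5, 471.2, 233.6] [ 427. -372.] [166. 123.] 13.5
scene dish 0.5 [297.5, 190.5, 306.0, 232.1] [791. -88.] [ 33. 315.] 47.1
scene block 0.67 [264.9, 219.4, 318.1, 268.3] [539. 192.] [144. 270.] 44.9
scene brush_disc 0.48 [264.6, 218.6, 318.8, 267.4] [409. 309.] [121. 228.] 44.9
scene brush_disc 0.46 [299.2, 188.6, 309.7, 232.1] [506. 181.] [ 21. 232.] 47.0
top dish 0.73 [406.7, 224.2, 442.3, 274.3] [ 428. -384.] [178. 104.] 15.6
top dish 0.63 [346.7, 195.1, 382.7, 239.7] [ 562. -173.] [170.  98.] 14.0
top block 0.69 [265.0, 189.1, 291.1, 230.9] [592. 129.] [144.  73.] 11.6
```

View pics/c1.png

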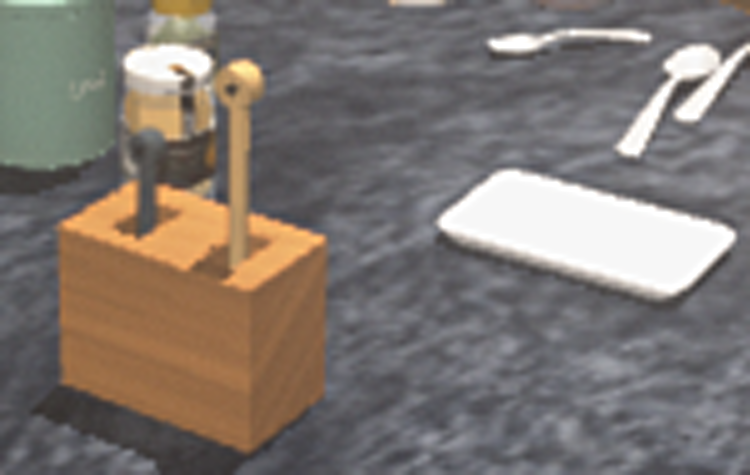

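View pics/c2.png

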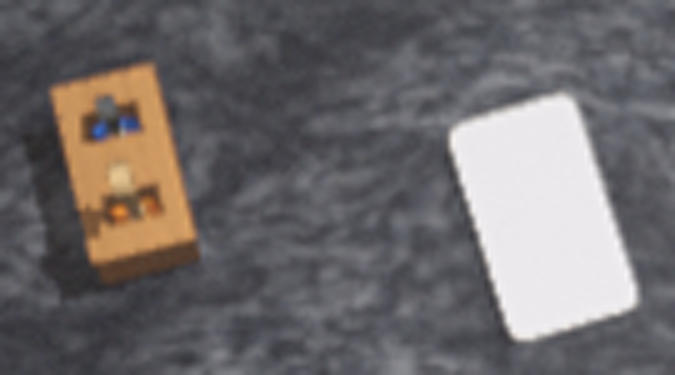

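The crops show the pale-handled brush with its disc at scene (302.8,196.6) and top (279,210.6), in the near slot with orange bristles. The blue scraper is in the far slot. The left dish is at top (364,218).

```bash
python3 - <<'E'
from h import *
P=get_image("scene");Q=get_image("top")
D=tri([ray(P,302.8,196.6),ray(Q,279,210.6)]);print("disc",D,proj(P,D),proj(Q,D),hit(Q,279,210.6,.196))
def pc(l,z): return np.array([hit(Q,255+u/5-.4,175+v/5-.4,z)[:2] for u,v in l])
b=pc([(52,88),(153,63),(195,240),(95,265)],.1);print("block",b.mean(0),np.linalg.norm(b[0]-b[3]),[np.degrees(np.arctan2(*(e)[::-1])) for e in(b[0]-b[3],b[1]-b[2])])
m=max((x for x in spotter.regions_of(Q,"dish")if x["box"][0]<390),key=lambda x:x["confidence"])
c=max(cv2.findContours(m["mask"].astype(np.uint8),0,1)[0],key=cv2.contourArea).reshape(-1,2)
W=np.array([hit(Q,*x,.012)[:2] for x in c],np.float32)
g=cv2.cvtColor(Q["frame"],6)[185:250,335:395]; mm=(g>170).astype(np.uint8)
ys,xs=np.nonzero(mm);W=np.array([hit(Q,x+335,y+185,.012)[:2] for x,y in zip(xs,ys)])
print("dish",W.mean(0)); w,v=np.linalg.eigh(np.cov(W.T)); a=v[:,1]; print(np.degrees(np.arctan2(a[1],a[0])),np.sqrt(w*12))
s=telemetry.sense();M=R.from_quat(s["eef_rot"]).as_matrix();print(M.round(3),s["tool_pos"])
t=np.array([D[0],D[1],.30]);print("shift",(M.T@(t-s["tool_pos"]))*1000)
E
```

```text
disc [0.56952777 0.12324261 0.19556348] [302.80572751 196.60126205] [278.99679504 210.59664144] [0.56943091 0.12319898 0.196     ]
block [0.60011215 0.12896183] 0.13217611545742025 [np.float64(11.726360711058287), np.float64(10.93934581345144)]
dish [ 0.5623099  -0.17435883]
-166.4706333471994 [0.09959846 0.17003132]
[[ 0.956  0.292  0.   ]
 [ 0.292 -0.956  0.   ]
 [ 0.    -0.    -1.   ]] [ 0.19742931 -0.64544499  0.20546913]
shift [ 580.63636803 -626.26897685  -94.45929352]
```

Request:
{"name": "drive_tool", "arguments": {"series": [10,-11,-25,0,30,-32,-20,0,38,-41,-20,0,38,-41,-20,0,38,-41,-10,0,38,-41,0,0,38,-41,0,0,38,-41,0,0,38,-41,0,0,38,-41,0,0,38,-41,0,0,38,-41,0,0], "grip": 0.6}}

```text
clock: 2.8
tool_pos: [0.4671, -0.0878, 0.3008]
eef_rot: [0.989, 0.148, 0.0, 0.0]
contact_force: [1.2, -0.8, 0.7]
opening: 0.0565
grip_force: 0.0
```

Request:
{"name": "drive_tool", "arguments": {"series": [38,-41,0,0,38,-41,0,0,38,-41,0,0,30,-32,0,0,16,-18,0,5.7,0,0,0,0,0,0,0,0]}}

```text
clock: 3.68
tool_pos: [0.5688, 0.122, 0.3004]
eef_rot: [0.995, 0.099, -0.0, 0.0]
contact_force: [-0.4, 0.5, -0.4]
opening: 0.0564
grip_force: 0.0
```

```bash
python3 - <<'E'
from h import *
p=get_image("wrist");s=telemetry.sense();print(s["tool_pos"],R.from_quat(s["eef_rot"]).as_matrix()[:,0])
print("pred disc",proj(p,[.5695,.1232,.1956],1),"tcp",proj(p,s["tool_pos"],1))
for b in spotter.boxes_of(p,"brush_disc"): print(b)
save(p,"w1")
E
```

```text
[0.56881303 0.12172437 0.30057418] [ 9.80585560e-01  1.96091705e-01 -4.44067000e-05]
pred disc [319.77705313 197.18967669] tcp [321.6760936  242.45233828]
{'box': [308.4, 166.6, 329.2, 210.2], 'confidence': 0.88}
```

View pics/w1.png

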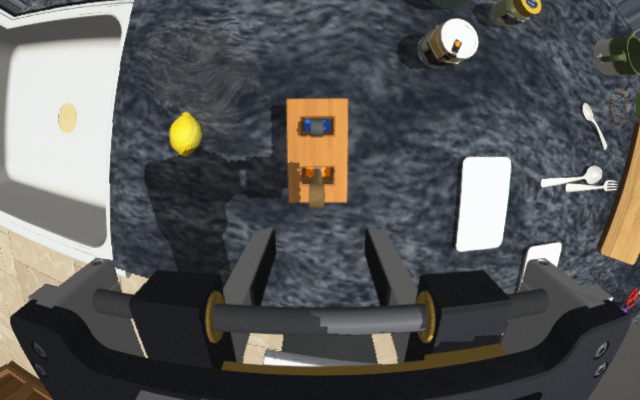

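The wrist view shows the brush handle with its disc at about (317,197), about 3 px left of the prediction, so I shift 3.5 mm sideways and descend.

Request:
{"name": "drive_tool", "arguments": {"series": [2,-3.5,35,0,0,0,35,0,0,0,28,0,0,0,14,0,0,0,6,0,0,0,0,0,0,0,0,0]}}

```text
clock: 4.65
tool_pos: [0.5707, 0.1267, 0.1835]
eef_rot: [0.995, 0.098, 0.001, -0.0]
contact_force: [-0.2, -0.4, -0.6]
opening: 0.0563
grip_force: 0.0
```

```bash
python3 - <<'E'
from h import *
p=get_image("wrist");s=telemetry.sense();print(s["tool_pos"],s["contact_force"])
save(p,"w2",(200,130,440,310),3)
print(proj(p,s["tool_pos"],1))
E
```

```text
[0.57069858 0.12671972 0.1833994 ] [-1.05675614  0.76235034  0.10678619]
[321.19913358 242.31696543]
```

View pics/w2.png

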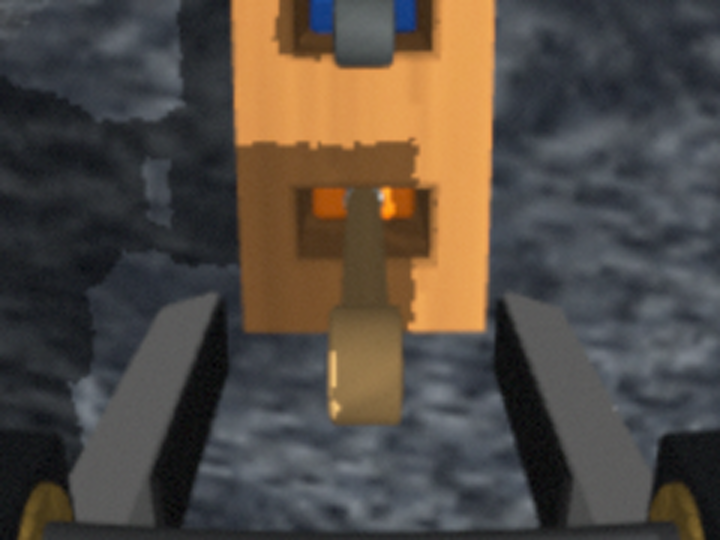

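The disc sits centred between the fingers at crop (365,367), so I close.

Request:
{"name": "drive_tool", "arguments": {"series": [0,0,0,0,0,0,0,0,0,0,0,0,0,0,0,0,0,0,0,0,0,0,0,0], "grip": 0, "force": 15}}

```text
clock: 5.45
tool_pos: [0.5702, 0.1266, 0.1825]
eef_rot: [0.995, 0.098, -0.0, -0.0]
contact_force: [0.6, -0.8, 0.1]
opening: 0.0138
grip_force: 15.0
```

```bash
python3 - <<'E'
from h import *
p=get_image("wrist");s=telemetry.sense();print(s["tool_pos"],s["contact_force"])
z=s["tool_pos"]
for h in(0.008,.012,.016,.020): print(h,proj(p,z+[0,0,h],1), proj(p,z+[0,0,h+.012],1))
f=p["frame"][225:285,322].astype(int);print(f[:,0].tolist())
E
```

```text
[0.57024988 0.12656706 0.18246447] [ 1.25306659  0.25072157 -1.61657719]
0.008 [321.31177633 247.52182492] [321.3767104  256.20191701]
0.012 [321.33263622 250.30212032] [321.40000552 259.33433757]
0.016 [321.35426782 253.1934025 ] [321.42419718 262.59779746]
0.02 [321.3767104  256.20191701] [321.44933189 265.99992269]
[90, 89, 89, 88, 90, 89, 87, 83, 94, 98, 105, 108, 114, 119, 124, 126, 127, 132, 134, 134, 136, 138, 140, 144, 145, 145, 145, 147, 149, 150, 152, 152, 151, 150, 147, 144, 140, 136, 132, 129, 127, 127, 122, 122, 116, 104, 95, 90, 93, 96, 100, 107, 110, 105, 94, 85, 85, 96, 104, 107]
```

Request:
{"name": "drive_tool", "arguments": {"series": [0,0,-15,0,0,0,-30,0,0,0,-40,0,0,0,-40,0,0,5,-15,0,0,30,0,0,-4,50,0,0,-4,55,0,0,-4,55,0,0,-4,50,0,0,0,30,0,0,0,16,0,-2.2]}}

```text
clock: 7.0
tool_pos: [0.6111, -0.1644, 0.3219]
eef_rot: [0.993, 0.117, -0.001, -0.0]
contact_force: [-0.1, 0.3, -0.3]
opening: 0.0141
grip_force: 15.0
```

Request:
{"name": "drive_tool", "arguments": {"series": [0,0,20,0,0,0,30,0,0,0,30,0,0,0,20,0,0,0,0,0,0,0,0,0]}}

```text
clock: 7.75
tool_pos: [0.6121, -0.1619, 0.2236]
eef_rot: [0.993, 0.118, 0.001, 0.0]
contact_force: [0.2, -0.3, -0.4]
opening: 0.0141
grip_force: 15.0
```

```bash
python3 - <<'E'
from h import *
s=telemetry.sense();z=s["tool_pos"];print(z,s["contact_force"],R.from_quat(s["eef_rot"]).as_matrix()[:,0])
P=get_image("scene");Q=get_image("top")
print("tcp",proj(P,z),"foot if vertical",proj(P,z+[0,0,.0135-.188]),proj(Q,z+[0,0,.0135-.188]))
save(P,"s2",(320,130,440,250),5)
f=P["frame"].astype(int);hs=cv2.cvtColor(P["frame"],cv2.COLOR_RGB2HSV)
m=(hs[...,0]>3)&(hs[...,0]<18)&(hs[...,1]>170)&(hs[...,2]>120);m[:, :325]=0;m[:,450:]=0;m[:170]=0;m[260:]=0
ys,xs=np.nonzero(m);print(len(xs),xs.min(),xs.max(),ys.min(),ys.max()) if len(xs) else 0
E
```

```text
[ 0.6121485 -0.1619462  0.2235515] [ 0.15538186 -0.33388526 -0.44689442] [0.97235478 0.23350581 0.0011081 ]
tcp [360.93121789 158.95112513] foot if vertical [358.08257077 210.45387784] [359.63458305 202.85150246]
92 355 363 193 212
```

View pics/s2.png

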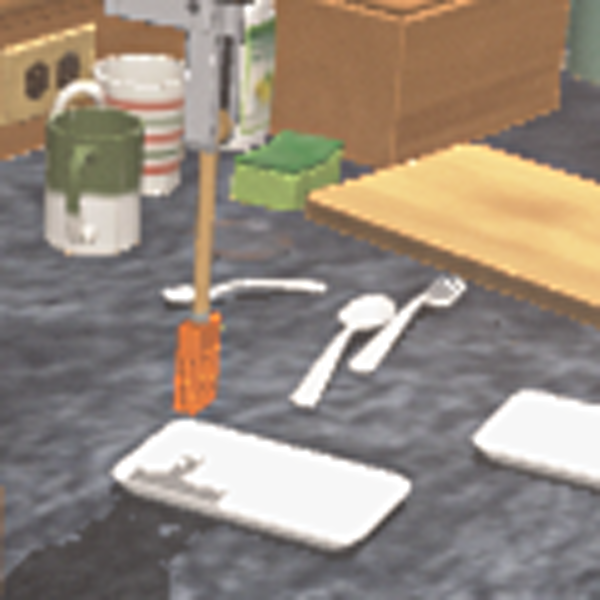

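The brush hangs almost vertical, its foot at about (358.6,212) against a predicted (358,210.5). It is over the far half of the dish.

Request:
{"name": "drive_tool", "arguments": {"series": [0,0,15,0,0,0,12,0,0,0,6,0,0,0,0,0,0,0,0,0]}}

```text
clock: 8.48
tool_pos: [0.6118, -0.1619, 0.1898]
eef_rot: [0.993, 0.118, 0.0, 0.0]
contact_force: [0.1, 0.0, -0.5]
opening: 0.0141
grip_force: 15.0
```

Request:
{"name": "drive_tool", "arguments": {"series": [0,0,2,0,0,0,0,0]}}

```text
clock: 8.72
tool_pos: [0.6116, -0.1619, 0.1875]
eef_rot: [0.993, 0.118, 0.0, -0.0]
contact_force: [0.8, -0.5, -1.4]
opening: 0.0143
grip_force: 15.0
```

Request:
{"name": "drive_tool", "arguments": {"series": [0,0,1.5,0,0,0,0,0]}}

```text
clock: 8.98
tool_pos: [0.612, -0.162, 0.1864]
eef_rot: [0.993, 0.118, 0.0, 0.0]
contact_force: [1.3, 0.6, 3.0]
opening: 0.0141
grip_force: 15.0
```

Request:
{"name": "drive_tool", "arguments": {"series": [-8,0,0.7,0,-8.4,0,0,0,-8.2,0,0.6,0,-8.2,0,0.9,0,-8.1,0,1.2,0,-8.1,0,1.7,0,0,0,0,0]}}

```text
clock: 9.85
tool_pos: [0.5631, -0.1737, 0.1807]
eef_rot: [0.993, 0.117, -0.0, 0.0]
contact_force: [-0.7, -0.7, 1.5]
opening: 0.0138
grip_force: 15.0
```

```bash
python3 - <<'E'
from h import *
P=get_image("scene");s=telemetry.sense();print(s["tool_pos"],s["contact_force"],s["opening"])
save(P,"s3",(330,150,430,240),6)
E
```

```text
[ 0.5634765  -0.17346914  0.18074085] [-0.93020135 -0.56672003  2.08873008] 0.014075809352860354
```

View pics/s3.png

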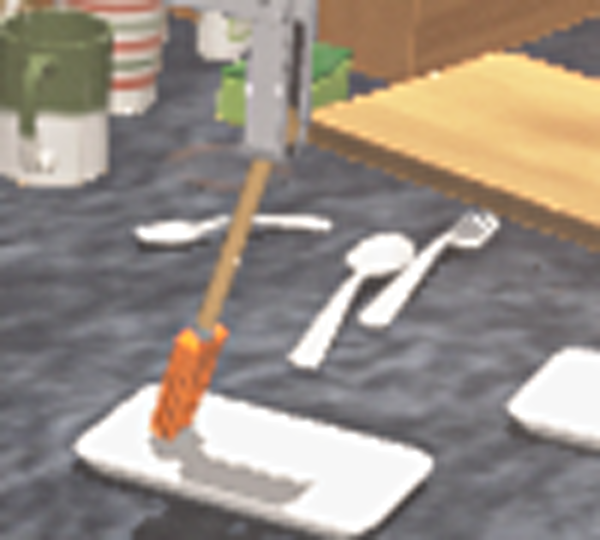

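The brush leans about 15° towards the robot, with its tip planted on the far part of the dish at about (357,222). Contact force is about 2 N, so I carry on.

Request:
{"name": "drive_tool", "arguments": {"series": [-8,0,2.3,0,-7.9,0,2.4,0,-7.8,0,2.7,0,-7.6,0,3.1,0,-7.5,0,3.4,0,-7.4,0,3.7,0,-7.2,0,4.1,0,-7,0,4.3,0,-6.8,0,4.7,0,-6.6,0,4.9,0,-6.4,0,5.3,0,-6.2,0,5.5,0]}}

```text
clock: 11.4
tool_pos: [0.4794, -0.1936, 0.1341]
eef_rot: [0.993, 0.118, -0.0, -0.0]
contact_force: [-1.6, -0.1, 1.7]
opening: 0.0133
grip_force: 15.0
```

Request:
{"name": "drive_tool", "arguments": {"series": [-6,0,5.8,0,-5.6,0,6,0,-5.4,0,6.2,0,-5.1,0,6.4,0,-4.8,0,6.7,0,-4.6,0,6.8,0,-4.2,0,7,0,-4,0,7.2,0]}}

```text
clock: 12.4
tool_pos: [0.4411, -0.2028, 0.0819]
eef_rot: [0.993, 0.118, 0.0, -0.0]
contact_force: [-0.5, -0.6, 1.7]
opening: 0.0135
grip_force: 15.0
```

```bash
python3 - <<'E'
from h import *
P=get_image("scene");s=telemetry.sense();print(s["tool_pos"],s["contact_force"],s["opening"])
save(P,"s4",(330,150,430,240),6)
E
```

```text
[ 0.44029749 -0.20275784  0.08108229] [-0.53681015  0.38944708 -1.01626593] 0.014385086699013491
```

View pics/s4.png

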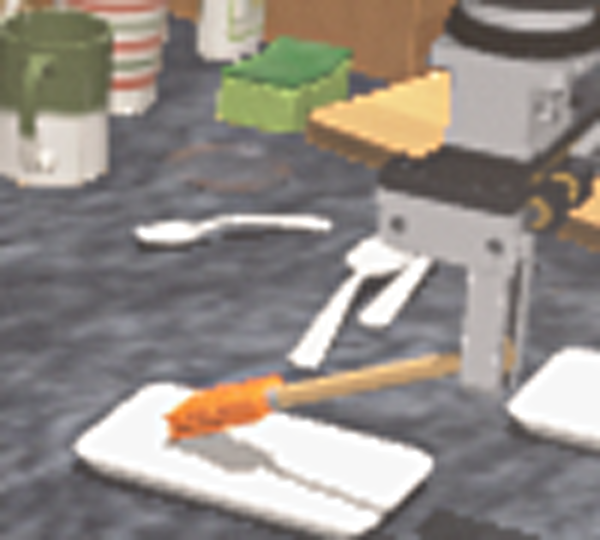

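Request:
{"name": "drive_tool", "arguments": {"series": [-3.6,0,7.4,0,-3.3,0,7.5,0,-3,0,7.6,0,-2.6,0,7.8,0,-2.3,0,7.8,0,-1.9,0,7.8,0,-1.6,0,7.8,0,-1.2,0,7.8,0,-0.9,0,6,0,0,0,0,0]}}

```text
clock: 13.7
tool_pos: [0.4214, -0.2074, 0.0145]
eef_rot: [0.993, 0.118, -0.0, -0.0]
contact_force: [0.3, -0.3, 0.0]
opening: 0.0141
grip_force: 15.0
```

Request:
{"name": "drive_tool", "arguments": {"series": [-0.3,0,3,0,-0.2,0,2,0,0,0,0,0]}}

```text
clock: 14.08
tool_pos: [0.4212, -0.2076, 0.0099]
eef_rot: [0.993, 0.118, 0.0, -0.0]
contact_force: [0.2, 0.2, 0.3]
opening: 0.0139
grip_force: 15.0
```

```bash
python3 - <<'E'
from h import *
P=get_image("scene");s=telemetry.sense();print(s["tool_pos"],s["contact_force"],s["opening"])
save(P,"s5",(330,150,430,240),6)
E
```

```text
[ 0.42116046 -0.20763909  0.00994216] [-0.25092372 -0.87301574  0.72188031] 0.014075443017624926
```

View pics/s5.png

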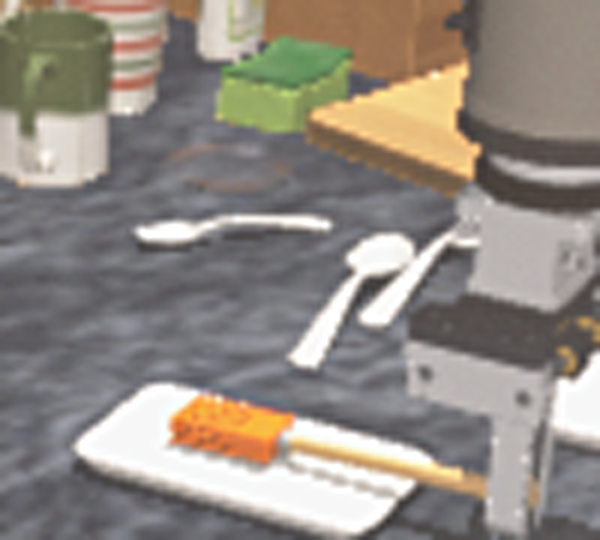

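The brush is almost flat, its head at about (369,222), with roughly 3 mm still to go.

Request:
{"name": "drive_tool", "arguments": {"series": [0,0,1.5,0,0,0,1,0,0,0,0,0]}}

```text
clock: 14.5
tool_pos: [0.4209, -0.2076, 0.0073]
eef_rot: [0.993, 0.118, -0.0, -0.0]
contact_force: [-0.7, 0.1, 0.7]
opening: 0.0139
grip_force: 15.0
```

Request:
{"name": "drive_tool", "arguments": {"series": [0,0,1,0,0,0,0,0]}}

```text
clock: 14.75
tool_pos: [0.421, -0.2076, 0.0063]
eef_rot: [0.993, 0.118, -0.0, -0.0]
contact_force: [-0.7, 0.3, 0.6]
opening: 0.0139
grip_force: 15.0
```

Request:
{"name": "drive_tool", "arguments": {"series": [0,0,1,0,0,0,0,0]}}

```text
clock: 15.0
tool_pos: [0.421, -0.2076, 0.0053]
eef_rot: [0.993, 0.118, -0.0, -0.0]
contact_force: [-0.9, -0.1, 1.8]
opening: 0.0137
grip_force: 15.0
```

Request:
{"name": "drive_tool", "arguments": {"series": [0,0,1,0,0,0,0,0]}}

```text
clock: 15.25
tool_pos: [0.421, -0.2076, 0.0043]
eef_rot: [0.993, 0.118, -0.0, -0.0]
contact_force: [-0.5, 0.5, 1.3]
opening: 0.0136
grip_force: 15.0
```

Request:
{"name": "drive_tool", "arguments": {"series": [0,0,0,0,0,0,0,0,0,0,0,0,0,0,0,0,0,0,0,0], "grip": 0.5}}

```text
clock: 15.88
tool_pos: [0.421, -0.2077, 0.0044]
eef_rot: [0.993, 0.118, 0.0, -0.0]
contact_force: [-0.3, -0.9, -0.5]
opening: 0.0471
grip_force: 0.0
```

Request:
{"name": "drive_tool", "arguments": {"series": [0,0,-8,0,0,0,-20,0,0,0,-40,0,0,0,-40,0,0,0,-40,0,0,0,-20,0,0,0,0,0,0,0,0,0]}}

```text
clock: 16.88
tool_pos: [0.4206, -0.2075, 0.1719]
eef_rot: [0.993, 0.118, -0.0, -0.0]
contact_force: [-0.3, 0.0, -0.5]
opening: 0.0469
grip_force: 0.0
```

```bash
python3 - <<'E'
from h import *
P=get_image("scene");W=get_image("wrist");s=telemetry.sense();print(s["clock"],s["tool_pos"],s["contact_force"],s["opening"])
im=np.hstack([cv2.resize(P["frame"][170:290,220:440],(560,306)),cv2.resize(W["frame"],(490,306))])
cv2.imwrite("pics/end.png",cv2.resize(im,(800,233))[:,:,::-1])
E
```

```text
16.975 [ 0.42049796 -0.20740667  0.17154616] [-0.32820717 -0.31965817  0.33348724] 0.04717458289634006
```

View pics/end.png

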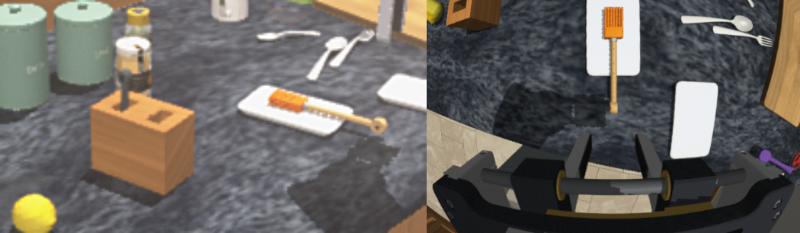

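The brush lies flat lengthways on the dish, with its head at (290,100) on the far half and its disc at (378,125) beyond the near end. The scraper, jar and lemon have not been disturbed, and the gripper is clear.

```bash
python3 -c "
from station import job
print(job.sign_off())"
```

```text
the job is handed in; nothing more can be done
None
```

The brush lies flat lengthways on the left-hand dish, its bristle tip on the far half and its handle over the near end; I let go only once it was down, left the scraper, jar and lemon alone, and handed the job in at about 17 s (no verdict was shown).

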